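# Clip the capacitors into the power-supply chassis

## Robot

A 6-joint arm with a two-finger parallel gripper is mounted at the origin on the work surface. World frame = base frame: x ahead of the robot, y to its left, z up, the work surface at z = 0. Lengths are in m, angles in rad, forces in N, time in s.
With the tool pointing down it reaches from about 0.3 to 0.75 m from the base axis. Payload 8.5 kg.
Tool frame: the origin (TCP) lies midway between the tips of the shut fingers; the grasp point (between the pads) lies 19 mm behind it; z points along the fingers, x is the direction in which the jaws open and shut, and the axes are right-handed (so a half turn about z gives the same grasp; the last joint's range is limited). The gripper opens to 88 mm and grips with 3 to 60 N. Pads are 18 mm wide; open, the fingers measure 123 mm over their backs; the gripper's body (75 mm by 187 mm) begins 45 mm behind the grasp point.
Start: joints at [-1.52, 0.381, 1.297, -0, 1.464, -0.215], TCP at [0.144, -0.531, 0.239] pointing down, gripper open.
Joint ranges: [-3.11, 3.11], [-0.89, 2.33], [0.22, 2.48], [-1.42, 4.56], [0.17, 2.85], [-2.88, 2.88]. Speed limits (rad/s): [2.39, 2.39, 3.14, 3.14, 3.14, 3.14].

## Interface

Orientations are given as a unit quaternion [x, y, z, w].
In Python, from rig import robot gives the robot as it stands.
- The arm moves only by the shell command python3 -m inch 'ROWS' [FORCE]. ROWS is JSON, a list of rows, each an object with "travel": the shift along the tool's x, y, z in cm, a list of three; "delta_rot": the turn, a rotation vector about the tool's x, y, z in rad, a list of three; "fingers": the opening, from 0 (shut) to 1 (fully open). A call has 1 to 20 rows; each row is the pose to reach, as a shift and turn from the pose commanded when the call began, along the tool's axes at that moment; what a row does not reach only later rows make up. A row lasts 1/8 s, in which the tool goes at most 62.5 mm and 10.7 degrees, less where a joint would pass 70% of its speed; a pose out of reach is approached as far as the arm can. A call with a gripper value outside its range is refused whole. The fingers move at their own pace and stop on an object; FORCE is the grip in N (left out, the last holds). Time passes only in rows, so rows that repeat a pose let the fingers close. It gives the time, the measured TCP pose, the force and the opening at its end, in the units of the state.
- robot.get_state(): the state, without advancing time (a new reading comes with each control period).
- robot.capture(name): name is "scene" or "top" or "wrist"; returns a dict with "image" (420x560x3 uint8, red, green, blue), "K" (3x3 intrinsics, pixels), "extrinsics" (4x4, takes a point from camera to world coordinates). Camera axes: x right, y down, z forward; pixel columns grow to the right and rows downward; lengths in m; the calibration is good to about 2 mm. The wrist camera is an equidistant fisheye: a pixel r from the principal point sees the ray r / f radians off the axis. A picture is of the moment at which its call begins. There is no depth.
- robot.finish_job(): hands the job in, once; it reports no verdict.
Trained networks look in the newest picture that a camera, given by its name, has taken for a name from the list of things; names that differ only in an ending like _2 or _b are one class to them, and where a whole thing is asked for, a point or a joint stands for the part that bears it (a point fixed in the world has none). Each returns a list of dicts, best first, with "conf" (0 to 1); they miss things now and then, are a little off and sometimes report something else, mostly with a low value. They report only what shows in the picture. A call takes as long as a camera call. They do not tell look-alikes from the thing itself.
- robot.look_for(target, camera): "extent" ([centre column, centre row, width, height] in pixels, round what is visible of it).
The state is a dict: "clock": time; "q": joint angles; "joint_velocities": joint speeds; "joint_efforts": joint torques, N m; "position": TCP position; "eef_rot": TCP orientation; "force": force on the tool from outside, world axes, zero at the start; "wrist_torque": the same for the moment, N m; "grip_width": finger opening in m.
Only numpy, scipy, OpenCV 4.12 (cv2) and the standard library are available. Lean on these libraries where they do the work, as an engineer would, in place of code of your own. Each camera call takes 0.05 s, during which the arm holds its last target.

## Task

The three capacitors stand loose on the floor of the power-supply chassis: turn the large black one so that its pale polarity stripe faces straight out from the rail towards the open front, and slide each can to the clip of its own size and press it sideways through the mouth until it snaps home, standing upright with its back against the clip's base. Do not tip a can over or lower it into its clip from above, and leave the other things on the chassis and bench where they are.

Things in the scene. Friction and masses are not known exactly. Their poses are not given: they have to be found in the camera images.
- can_large_center (a point): centre, half-way up, of the large capacitor: upright round black sleeved can, two screw terminals on top, one pale stripe 15 mm wide down its side and over its top edge. The stripe lies on the -x side of this frame (z up). Diameter 42 mm, body 66 mm tall plus 6 mm of terminals, about 150 g.
- can_large: the large can; origin in the middle of its underside, axes as can_large_center. It starts loose on the chassis floor, its axis 75 to 135 mm in front of its own clip's base face and up to 18 mm left or right of that clip's middle; other cans are 25 mm or more away. It slides freely on the smooth floor (friction about 0.3) if pushed 45 mm or less above it; pushed higher it may tip.
- clip_large: steel spring clip for the 42 mm can, one of three on the rail; which is left, middle or right varies. Two sprung arms, 18 to 50 mm above the chassis floor, wrap round the can. Origin: on the chassis floor, middle of the base face that the can's back touches when home; +x into the rail (the mouth opens to -x), y along the rail, z up. Home: can's axis at x = -21 mm, y = 0.
- clip_large_seat (a point): where the large can's axis stands when home (21 mm before the base face), 34 mm above the chassis floor; axes as the clip. The clip's out-turned lips end about 37 mm before the base face and guide in a can that comes within 4 mm of the middle; it resists with 8 to 10 N, then gives way and pulls the can home.
- can_medium_center (a point): centre, half-way up, of the medium capacitor: upright round bare aluminium can, two upright blade terminals on top, no mark (its turn about the vertical is free). Diameter 35 mm, body 60 mm tall plus 7 mm of terminals, about 100 g.
- can_medium: the medium can; origin in the middle of its underside, axes as can_medium_center. It starts loose on the chassis floor, its axis 75 to 135 mm in front of its own clip's base face and up to 18 mm left or right of that clip's middle; other cans are 25 mm or more away. It slides freely on the smooth floor (friction about 0.3) if pushed 37 mm or less above it; pushed higher it may tip.
- clip_medium: steel spring clip for the 35 mm can, one of three on the rail; which is left, middle or right varies. Two sprung arms, 18 to 50 mm above the chassis floor, wrap round the can. Origin: on the chassis floor, middle of the base face that the can's back touches when home; +x into the rail (the mouth opens to -x), y along the rail, z up. Home: can's axis at x = -17.5 mm, y = 0.
- clip_medium_seat (a point): where the medium can's axis stands when home (17.5 mm before the base face), 34 mm above the chassis floor; axes as the clip. The clip's out-turned lips end about 32 mm before the base face and guide in a can that comes within 4 mm of the middle; it resists with 8 to 10 N, then gives way and pulls the can home.
- can_small_center (a point): centre, half-way up, of the small capacitor: upright round bare aluminium can, two upright blade terminals on top, no mark (its turn about the vertical is free). Diameter 28 mm, body 54 mm tall plus 7 mm of terminals, about 60 g.
- can_small: the small can; origin in the middle of its underside, axes as can_small_center. It starts loose on the chassis floor, its axis 75 to 135 mm in front of its own clip's base face and up to 18 mm left or right of that clip's middle; other cans are 25 mm or more away. It slides freely on the smooth floor (friction about 0.3) if pushed 28 mm or less above it; pushed higher it may tip.
- clip_small: steel spring clip for the 28 mm can, one of three on the rail; which is left, middle or right varies. Two sprung arms, 18 to 50 mm above the chassis floor, wrap round the can. Origin: on the chassis floor, middle of the base face that the can's back touches when home; +x into the rail (the mouth opens to -x), y along the rail, z up. Home: can's axis at x = -14 mm, y = 0.
- clip_small_seat (a point): where the small can's axis stands when home (14 mm before the base face), 34 mm above the chassis floor; axes as the clip. The clip's out-turned lips end about 27 mm before the base face and guide in a can that comes within 4 mm of the middle; it resists with 8 to 10 N, then gives way and pulls the can home.
- can_large_stripe (a point): point on the side of the large can, in the middle of its pale stripe, 21 mm from the can's axis, half-way up
- chassis: fixed aluminium chassis, 300 by 440 mm, open at the front (-x). Origin: on the bench, under the middle of the line of the clips' base faces; x to the back, y along the rail, z up. Floor top 3 mm above the bench, from x = -170 to +130 mm; clips at y = -100, 0 and +100 mm on an upright rail 48 mm high. Behind it a transformer and a board, up to 50 mm high.
- pulley: loose brass motor pulley, 22 mm across, 22 mm high, standing at one end of the chassis floor beyond the outer clip (+y side); origin under its middle. Bystander
- knob_cap: loose black control knob, 28 mm across, 18 mm high, standing at the other end of the chassis floor (-y side); origin under its middle. Bystander
- screwdriver: screwdriver, 190 mm long, lying on the bench in front of the chassis to the robot's right; origin under its middle. Bystander
- tonearm: removed tone arm, a 9-inch aluminium tube with a black block at one end, 245 mm long, lying on the bench at the left; origin under its middle. Bystander
- circuit_board: small green circuit board, 55 by 38 mm, lying on the bench in front of the chassis to the left; origin under its middle. Bystander
Not all that is in view belongs to the job. Leave any red look-alike of the can_small alone.

How it is judged:
At the end, for the whole second after the job is handed in: Each of the three cans is home in the clip of its own size: its axis within 4 mm of the clip's seat, upright within 0.08 rad, standing on the chassis floor and at rest; the large can's stripe faces away from the rail, within about 33 degrees of straight out (horizontal distance between can_large_center and clip_large_seat below 0.004 m and angle between each of can_large_center, can_medium_center, can_small_center's own z axis and vertical below 0.08 rad and height (world z) of can_large_center below 0.04 m and linear speed of each of can_large, can_medium, can_small below 0.02 m/s and horizontal distance between can_medium_center and clip_medium_seat below 0.004 m and height (world z) of can_medium_center below 0.037 m and horizontal distance between can_small_center and clip_small_seat below 0.004 m and height (world z) of can_small_center below 0.034 m and x of can_large_stripe in the frame of clip_large below -0.035 m and y of can_large_stripe in the frame of clip_large between -0.0115 and 0.0115 m); the robot touches nothing.
It fails at once if a can is tipped over (angle between any of can_large_center, can_medium_center, can_small_center's own z axis and vertical above 0.6 rad).
It fails at once if a can is lowered into its clip from above instead of pressed in from the side ((height (world z) of can_large_center above 0.056 m and horizontal distance between can_large_center and clip_large_seat below 0.012 m) or (height (world z) of can_medium_center above 0.053 m and horizontal distance between can_medium_center and clip_medium_seat below 0.012 m) or (height (world z) of can_small_center above 0.05 m and horizontal distance between can_small_center and clip_small_seat below 0.012 m)).
It fails at once if one of the other loose things on the chassis or bench is moved by more than 3 cm (distance of any of pulley, knob_cap, screwdriver, tonearm, circuit_board from where it was at the start of the episode above 0.03 m).
It also fails if it takes over 72 s, if anything falls off the work surface, if the arm or the gripper's body presses on something with over 40 N, if the wrist force passes 120 N, or if a joint passes its speed limit or range.

## Working session

There is one attempt and no reset: what is moved stays moved. The work goes in short steps, Python scripts to look and compute and a shell command to move; the robot and the scene stay as the last step left them, time stands still between calls to the robot, and variables do not carry over. Pictures are saved under pics/ and viewed, and the job is handed in when it is done.

```bash
ls; mkdir -p pics
python3 - <<'E'
from rig import robot
import cv2,numpy as np
s=robot.get_state();print({k:np.round(v,3).tolist() for k,v in s.items()})
for n in ["scene","top","wrist"]:
    c=robot.capture(n);cv2.imwrite(f"pics/{n}0.png",c["image"][:,:,::-1]);print(n,np.round(c["K"],1).tolist(),np.round(c["extrinsics"],3).tolist())
    if n!="wrist":
        for t in ["can_large","can_medium","can_small","clip_large","clip_medium","clip_small","can_large_stripe","chassis"]:
            print(t,[(np.round(d["extent"]).tolist(),round(d["conf"],2)) for d in robot.look_for(t,n)][:4])
E
```

```text
pics
{'clock': 0.0, 'q': [-1.52, 0.381, 1.298, 0.0, 1.464, -0.215], 'joint_velocities': [0.0, -0.001, 0.001, -0.001, 0.0, 0.0], 'joint_efforts': [0.001, -43.793, -22.456, 0.071, 0.035, -0.0], 'position': [0.144, -0.53, 0.238], 'eef_rot': [0.795, -0.607, -0.0, -0.001], 'force': [-0.031, 0.277, -0.027], 'wrist_torque': [-0.014, 0.01, 0.052], 'grip_width': 0.088}
scene [[410.3, 0.0, 273.9], [0.0, 410.3, 214.1], [0.0, 0.0, 1.0]] [[0.75, 0.411, -0.519, 0.943], [0.661, -0.484, 0.573, -0.406], [-0.016, -0.772, -0.635, 0.589], [0.0, 0.0, 0.0, 1.0]]
can_large [([208.0, 294.0, 29.0, 40.0], 0.61)]
can_medium [([254.0, 256.0, 19.0, 32.0], 0.75)]
can_small [([231.0, 202.0, 15.0, 26.0], 0.86), ([265.0, 226.0, 15.0, 32.0], 0.64)]
clip_large [([254.0, 316.0, 29.0, 30.0], 0.82), ([261.0, 177.0, 28.0, 18.0], 0.17)]
clip_medium [([287.0, 277.0, 26.0, 28.0], 0.62)]
clip_small [([314.0, 243.0, 19.0, 24.0], 0.85), ([287.0, 276.0, 24.0, 29.0], 0.67)]
can_large_stripe [([210.0, 297.0, 28.0, 43.0], 0.79)]
chassis [([270.0, 307.0, 268.0, 226.0], 0.73)]
top [[429.4, 0.0, 276.0], [0.0, 429.4, 206.6], [0.0, 0.0, 1.0]] [[-0.09, -0.974, 0.206, 0.331], [-0.996, 0.088, -0.019, 0.088], [0.001, -0.207, -0.978, 0.862], [0.0, 0.0, 0.0, 1.0]]
can_large [([385.0, 174.0, 28.0, 27.0], 0.81)]
can_medium [([325.0, 183.0, 18.0, 28.0], 0.74)]
can_small [([286.0, 211.0, 16.0, 16.0], 0.76), ([284.0, 269.0, 13.0, 15.0], 0.58)]
clip_large [([366.0, 131.0, 24.0, 25.0], 0.85)]
clip_medium [([318.0, 143.0, 22.0, 26.0], 0.56), ([325.0, 183.0, 19.0, 23.0], 0.23)]
clip_small [([272.0, 157.0, 18.0, 17.0], 0.52), ([283.0, 213.0, 15.0, 20.0], 0.32)]
can_large_stripe [([384.0, 175.0, 30.0, 28.0], 0.61)]
chassis [([320.0, 153.0, 242.0, 195.0], 0.71), ([238.0, 205.0, 7.0, 9.0], 0.4)]
wrist [[325.2, 0.0, 277.8], [0.0, 325.2, 204.2], [0.0, 0.0, 1.0]] [[0.262, -0.913, -0.313, 0.227], [-0.965, -0.248, -0.085, -0.508], [-0.0, 0.324, -0.946, 0.385], [0.0, 0.0, 0.0, 1.0]]
```

Run:
```python
import cv2
a=cv2.imread("pics/top0.png");b=cv2.imread("pics/scene0.png")
cv2.imwrite("pics/top0c.png",cv2.resize(a[40:310,160:460],None,fx=2.2,fy=2.2,interpolation=cv2.INTER_CUBIC))
cv2.imwrite("pics/scene0c.png",cv2.resize(b[120:390,130:430],None,fx=2.2,fy=2.2,interpolation=cv2.INTER_CUBIC))
```

```text
(no output)
```

View pics/top0c.png

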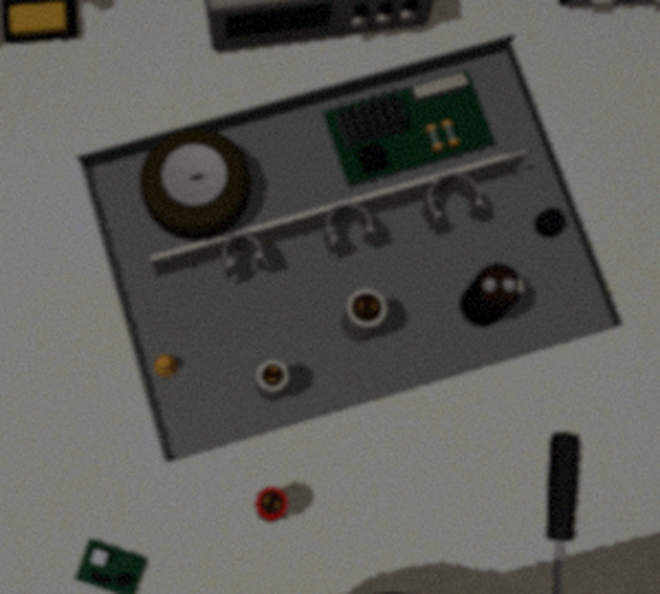

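View pics/scene0c.png

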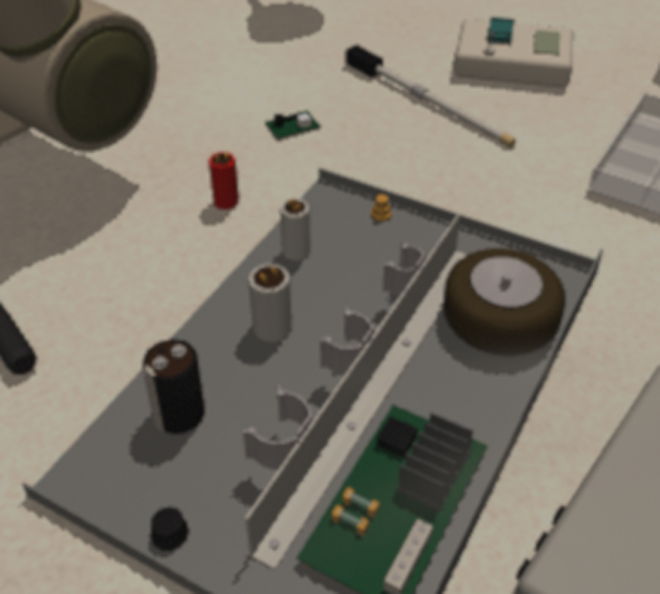

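The top view shows, left to right along the rail, the small, medium and large clips (top px 272,157; 318,143; 366,131). The cans stand in the same order in front of them: small (284,211), medium (326,180), large (385,174), whose stripe is on the right (-y) side. Two things fit "can_small". The bare aluminium can at (284,211) stands on the chassis floor and is the one meant. The red one at (283,269) stands on the bench and is the look-alike.

```bash
cat > h.py <<'E'
import numpy as np,cv2
from scipy.optimize import least_squares
CAM={}
def load(c,name): CAM[name]=(c["K"],c["extrinsics"])
def ray(K,E,uv,fish=False):
    x=(uv[0]-K[0,2])/K[0,0];y=(uv[1]-K[1,2])/K[1,1]
    if fish:
        r=np.hypot(x,y);d=np.array([x/r*np.sin(r),y/r*np.sin(r),np.cos(r)]) if r>1e-9 else np.array([0,0,1.])
    else: d=np.array([x,y,1.])
    return E[:3,3],E[:3,:3]@d
def onz(K,E,uv,z,fish=False):
    o,d=ray(K,E,uv,fish);return (o+d*(z-o[2])/d[2])[:2]
def proj(K,E,P,fish=False):
    P=np.atleast_2d(P);p=(P-E[:3,3])@E[:3,:3]
    if fish:
        t=np.arctan2(np.hypot(p[:,0],p[:,1]),p[:,2]);r=np.hypot(p[:,0],p[:,1])+1e-12
        q=np.c_[p[:,0]/r*t,p[:,1]/r*t]
    else: q=p[:,:2]/p[:,2:]
    return q*[K[0,0],K[1,1]]+[K[0,2],K[1,2]]
E
python3 - <<'E'
from h import *
from rig import robot
c=robot.capture("top");K,E=c["K"],c["extrinsics"]
u=lambda a,b:(160+a/2.2,40+b/2.2)
for n,a,b,z in [("fl",168,460,.003),("fr",620,325,.003),("rl",82,158,.003),("rr",512,40,.003),("small",272,376,.057),("med",366,307,.063),("large",497,282,.069),("railL",152,258,.051),("railR",525,153,.051),("red",271,503,.05)]:
    print(n,np.round(onz(K,E,u(a,b),z),4))
cv2.imwrite("pics/z1.png",cv2.resize(c["image"][:,:,::-1][110:240,230:420],None,fx=4.2,fy=4.2,interpolation=cv2.INTER_CUBIC))
E
```

```text
fl [0.4324 0.1581]
fr [ 0.5207 -0.2733]
rl [0.734  0.2206]
rr [ 0.822  -0.2155]
small [0.4908 0.0585]
med [ 0.5436 -0.0291]
large [ 0.5541 -0.145 ]
railL [0.6095 0.1556]
railR [ 0.6797 -0.1937]
red [0.3823 0.0695]
```

View pics/z1.png

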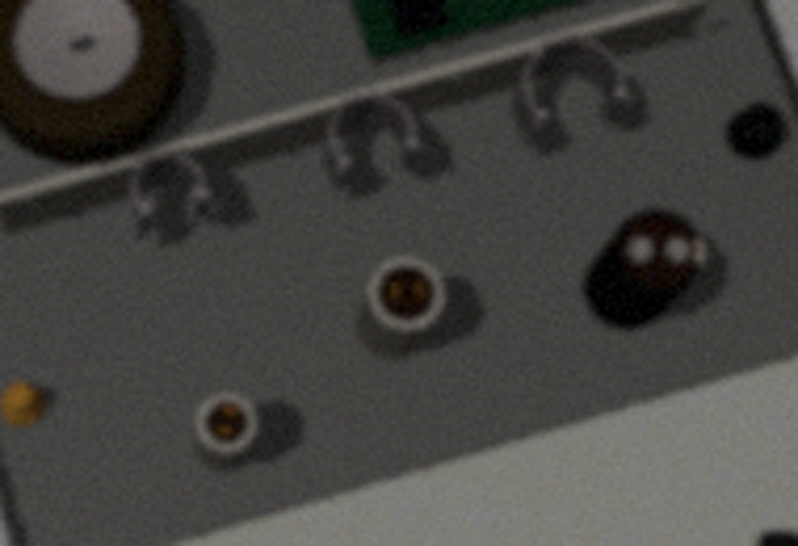

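```bash
python3 -m inch '[{"travel":[-16,-25,0],"delta_rot":[0,0,-0.6],"fingers":1},{"travel":[-16,-25,0],"delta_rot":[0,0,-0.6],"fingers":1},{"travel":[-16,-25,0],"delta_rot":[0,0,-0.6],"fingers":1},{"travel":[-16,-25,0],"delta_rot":[0,0,-0.6],"fingers":1},{"travel":[-32.7,-51,0],"delta_rot":[0,0,-1.21],"fingers":1},{"travel":[-32.7,-51,0],"delta_rot":[0,0,-1.21],"fingers":1},{"travel":[-32.7,-51,0],"delta_rot":[0,0,-1.21],"fingers":1},{"travel":[-32.7,-51,0],"delta_rot":[0,0,-1.21],"fingers":1},{"travel":[-32.7,-51,0],"delta_rot":[0,0,-1.21],"fingers":1},{"travel":[-32.7,-51,0],"delta_rot":[0,0,-1.21],"fingers":1},{"travel":[-32.7,-51,0],"delta_rot":[0,0,-1.21],"fingers":1},{"travel":[-32.7,-51,0],"delta_rot":[0,0,-1.21],"fingers":1},{"travel":[-32.7,-51,0],"delta_rot":[0,0,-1.21],"fingers":1},{"travel":[-32.7,-51,0],"delta_rot":[0,0,-1.21],"fingers":1}]' 20
python3 - <<'E'
from h import *
from rig import robot
s=robot.get_state();print({k:np.round(v,3).tolist() for k,v in s.items()})
c=robot.capture("wrist");cv2.imwrite("pics/w1.png",c["image"][:,:,::-1]);np.savez("w1.npz",K=c["K"],E=c["extrinsics"]);print(c["extrinsics"])
for t in ["can_large","can_medium","can_small","clip_large","clip_medium","clip_small","can_large_stripe"]:
    print(t,[(np.round(d["extent"]).tolist(),round(d["conf"],2)) for d in robot.look_for(t,"wrist")][:4])
E
```

```text
clock: 2.75
position: [0.5503, -0.082, 0.2389]
eef_rot: [0.999, -0.048, 0.0, 0.0]
force: [0.2, 0.8, 0.7]
grip_width: 0.0885
{'clock': 2.75, 'q': [-0.361, 0.392, 1.279, -0.0, 1.471, -0.264], 'joint_velocities': [0.008, 0.001, -0.002, 0.002, 0.001, 0.001], 'joint_efforts': [0.063, -44.384, -22.509, 0.071, 0.034, -0.004], 'position': [0.55, -0.082, 0.239], 'eef_rot': [0.999, -0.048, 0.0, 0.0], 'force': [0.173, 0.768, 0.665], 'wrist_torque': [-0.043, -0.081, -0.008], 'grip_width': 0.089}
[[ 9.95282637e-01 -9.15687033e-02 -3.20568987e-02  5.59166671e-01]
 [-9.70150248e-02 -9.41895056e-01 -3.21592582e-01  2.85334713e-03]
 [-7.46418748e-04  3.23185514e-01 -9.46335335e-01  3.85637564e-01]
 [ 0.00000000e+00  0.00000000e+00  0.00000000e+00  1.00000000e+00]]
can_large [([286.0, 229.0, 38.0, 56.0], 0.86), ([322.0, 26.0, 35.0, 35.0], 0.63)]
can_medium [([268.0, 127.0, 28.0, 36.0], 0.68)]
can_small [([121.0, 64.0, 39.0, 25.0], 0.8), ([212.0, 52.0, 35.0, 31.0], 0.76), ([364.0, 202.0, 41.0, 49.0], 0.15)]
clip_large [([365.0, 203.0, 43.0, 46.0], 0.83)]
clip_medium [([348.0, 119.0, 42.0, 42.0], 0.67), ([319.0, 26.0, 41.0, 36.0], 0.23)]
clip_small [([320.0, 29.0, 39.0, 35.0], 0.67)]
can_large_stripe [([286.0, 229.0, 37.0, 55.0], 0.91)]
```

View pics/w1.png

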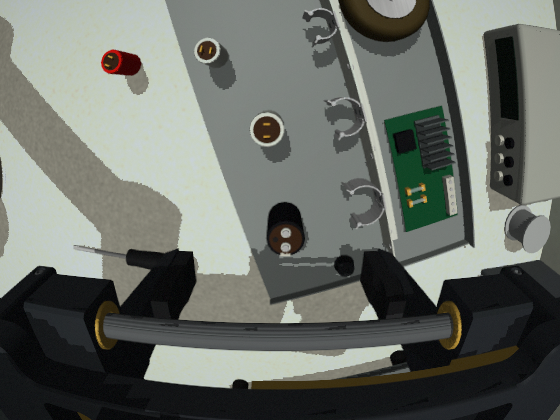

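The wrist view is sharp. Large can at (286,232) with its stripe at the bottom (-y), medium at (267,128), small at (207,50); the red look-alike is at (119,62) off the chassis. Clips are at (366,205), (346,117) and (320,26).

```bash
cat > ov.py <<'E'
from h import *
import sys
def overlay(img,K,E,ch,cans,fish=True):
    x0,y0,th=ch;R=np.array([[np.cos(th),-np.sin(th)],[np.sin(th),np.cos(th)]])
    S=4;im=cv2.resize(img,None,fx=S,fy=S,interpolation=cv2.INTER_CUBIC)
    def L(P,col,closed=True):
        P=np.atleast_2d(np.array(P,float));W=np.c_[P[:,:2]@R.T+[x0,y0],P[:,2]]
        p=(proj(K,E,W,fish)+.5)*S-.5
        cv2.polylines(im,[np.round(p).astype(np.int32)],closed,col,1,cv2.LINE_AA)
    fl=[[-.17,-.22,.003],[-.17,.22,.003]];L([[-.17,y,.003] for y in np.linspace(-.22,.22,30)],(0,255,255),False)
    for s in (-.22,.22): L([[x,s,.003] for x in np.linspace(-.17,.13,30)],(0,255,255),False)
    a=np.linspace(0,2*np.pi,60)
    for y,r in ((.1,.014),(0,.0175),(-.1,.021)):
        for z in (.053,):L(np.c_[-r+r*np.cos(a),y+r*np.sin(a),0*a+z],(255,0,255))
        L([[-.04,y,.053],[0,y,.053]],(255,255,0),False)
    for (x,y,r,h) in cans:
        for z in (.003,.003+h): 
            W=np.c_[x+r*np.cos(a),y+r*np.sin(a),0*a+z];p=(proj(K,E,W,fish)+.5)*S-.5
            cv2.polylines(im,[np.round(p).astype(np.int32)],True,(0,255,0),1,cv2.LINE_AA)
    return im
E
python3 - <<'E'
from ov import *
d=np.load("w1.npz");K,E=d["K"],d["E"];img=cv2.imread("pics/w1.png")
cans=[(.5541,-.145,.021,.066),(.5436,-.0291,.0175,.06),(.4908,.0585,.014,.054)]
im=overlay(img,K,E,(.6431,-.0235,.2019),cans)
cv2.imwrite("pics/o1a.png",im[10*4:160*4,190*4:390*4][:600]);cv2.imwrite("pics/o1b.png",im[165*4:310*4,230*4:420*4])
E
```

```text
(no output)
```

View pics/o1a.png

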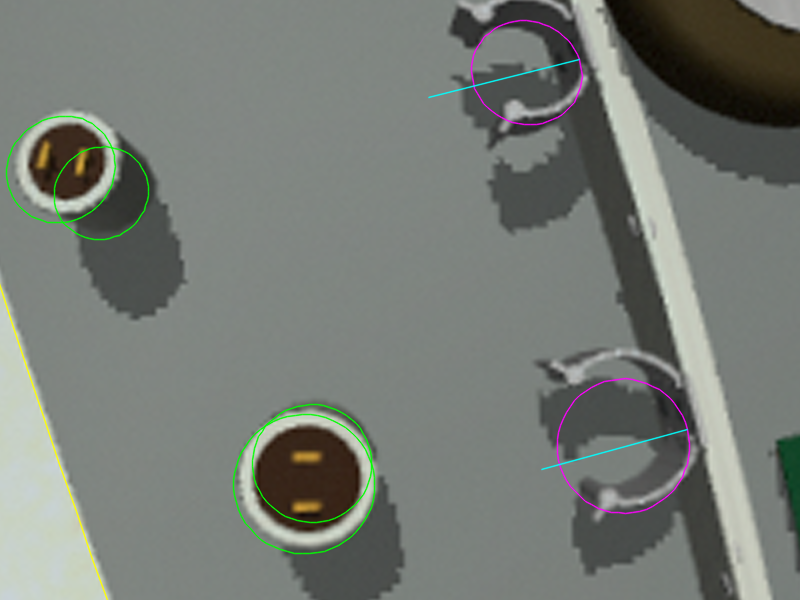

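View pics/o1b.png

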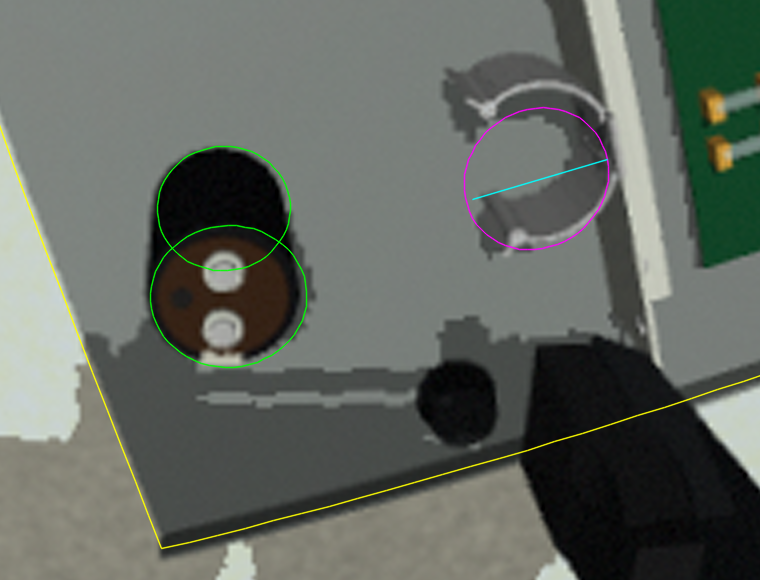

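Run:
```python
from ov import *
d=np.load("w1.npz");K,E=d["K"],d["E"];img=cv2.imread("pics/w1.png")
cans=[(.5535,-.145,.021,.066),(.5441,-.0291,.0175,.06),(.492,.060,.014,.054)]
im=overlay(img,K,E,(.6431,-.0202,.2019),cans)
cv2.imwrite("pics/o2a.png",im[10*4:160*4,190*4:390*4][:600]);cv2.imwrite("pics/o2b.png",im[165*4:310*4,230*4:420*4])
```

```text
(no output)
```

View pics/o2a.png

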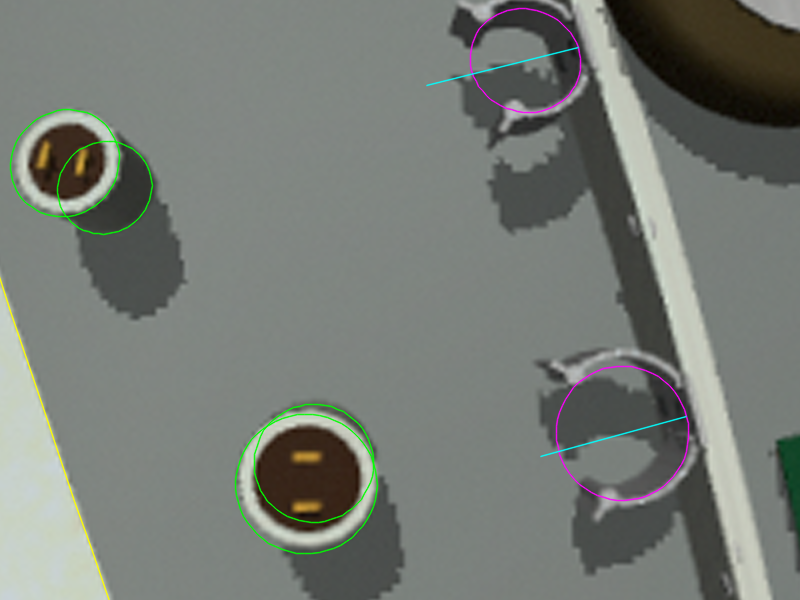

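View pics/o2b.png

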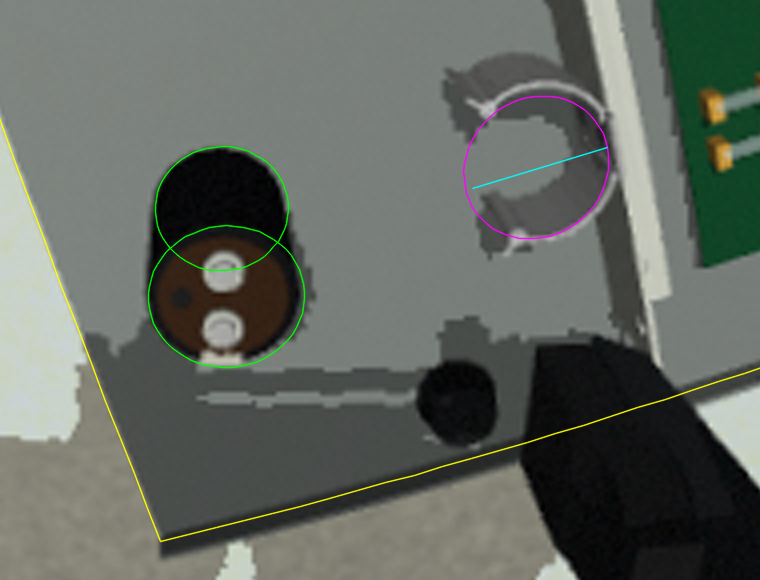

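```bash
python3 -m inch '[{"travel":[0.9,6.2,5],"delta_rot":[0,0,0.05],"fingers":1},{"travel":[0.9,6.2,10],"delta_rot":[0,0,0.05],"fingers":1},{"travel":[0.9,6.2,10],"delta_rot":[0,0,0.05],"fingers":1},{"travel":[0.9,6.2,16],"delta_rot":[0,0,0.05],"fingers":1},{"travel":[0.9,6.2,19],"delta_rot":[0,0,0.05],"fingers":1},{"travel":[0.9,6.2,21.4],"delta_rot":[0,0,0.05],"fingers":1},{"travel":[0.9,6.2,21.4],"delta_rot":[0,0,0.05],"fingers":1},{"travel":[0.9,6.2,21.4],"delta_rot":[0,0,0.05],"fingers":1}]' 15
python3 - <<'E'
from ov import *
from rig import robot
c=robot.capture("wrist");cv2.imwrite("pics/w2.png",c["image"][:,:,::-1]);np.savez("w2.npz",K=c["K"],E=c["extrinsics"])
E
```

```text
clock: 4.15
position: [0.555, -0.1438, 0.027]
eef_rot: [0.997, -0.072, 0.002, 0.001]
force: [0.3, 0.0, 0.4]
grip_width: 0.0882
```

View pics/w2.png

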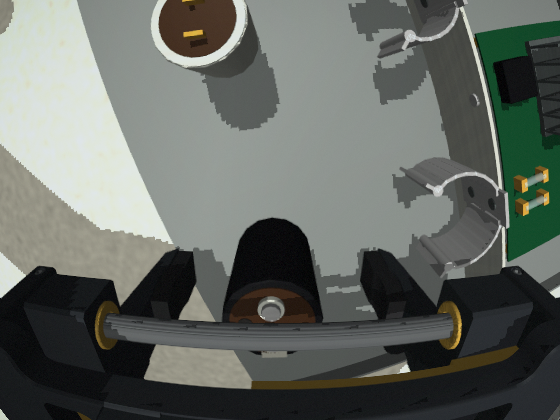

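The can at (272,310) sits between the fingers (195 to 365). I'll close the gripper, then turn.

```bash
python3 -m inch '[{"travel":[0,0,0],"delta_rot":[0,0,0],"fingers":0.4},{"travel":[0,0,0],"delta_rot":[0,0,0],"fingers":0.4},{"travel":[0,0,0],"delta_rot":[0,0,0],"fingers":0.4},{"travel":[0,0,0],"delta_rot":[0,0,0],"fingers":0.4},{"travel":[0,0,0],"delta_rot":[0,0,0],"fingers":0.4},{"travel":[0,0,0],"delta_rot":[0,0,0],"fingers":0.4},{"travel":[0,0,0],"delta_rot":[0,0,0],"fingers":0.4},{"travel":[0,0,0],"delta_rot":[0,0,0],"fingers":0.4}]' 15
python3 - <<'E'
from rig import robot;import numpy as np
s=robot.get_state();print(s["grip_width"],s["force"],s["position"])
E
```

```text
clock: 5.2
position: [0.5537, -0.1437, 0.0247]
eef_rot: [0.997, -0.072, -0.0, -0.0]
force: [-1.1, 0.1, -0.2]
grip_width: 0.042
0.04197799138605928 [-1.14948521  0.10637875 -0.21604316] [ 0.5536809  -0.14373588  0.0247123 ]
```

```bash
python3 -m inch '[{"travel":[0,0,0],"delta_rot":[0,0,0.12],"fingers":0.4},{"travel":[0,0,0],"delta_rot":[0,0,0.24],"fingers":0.4},{"travel":[0,0,0],"delta_rot":[0,0,0.36],"fingers":0.4},{"travel":[0,0,0],"delta_rot":[0,0,0.48],"fingers":0.4},{"travel":[0,0,0],"delta_rot":[0,0,0.6],"fingers":0.4},{"travel":[0,0,0],"delta_rot":[0,0,0.72],"fingers":0.4},{"travel":[0,0,0],"delta_rot":[0,0,0.84],"fingers":0.4},{"travel":[0,0,0],"delta_rot":[0,0,0.96],"fingers":0.4},{"travel":[0,0,0],"delta_rot":[0,0,1.08],"fingers":0.4},{"travel":[0,0,0],"delta_rot":[0,0,1.2],"fingers":0.4},{"travel":[0,0,0],"delta_rot":[0,0,1.22],"fingers":0.4},{"travel":[0,0,0],"delta_rot":[0,0,1.22],"fingers":0.4}]' 20
python3 - <<'E'
from ov import *
from rig import robot
s=robot.get_state();print(s["grip_width"],s["position"],s["eef_rot"],s["force"])
c=robot.capture("wrist");cv2.imwrite("pics/w3.png",c["image"][:,:,::-1]);np.savez("w3.npz",K=c["K"],E=c["extrinsics"])
im=overlay(c["image"][:,:,::-1],c["K"],c["extrinsics"],(.6443,-.0202,.2019),[])
cv2.imwrite("pics/o3.png",cv2.resize(im,None,fx=.35,fy=.35,interpolation=cv2.INTER_AREA))
c=robot.capture("top");cv2.imwrite("pics/t3.png",cv2.resize(c["image"][:,:,::-1][110:240,230:420],None,fx=4.2,fy=4.2,interpolation=cv2.INTER_CUBIC))
E
```

```text
clock: 6.7
position: [0.5538, -0.1437, 0.0247]
eef_rot: [0.777, -0.63, 0.0, -0.0]
force: [0.0, 0.6, -1.6]
grip_width: 0.0414
0.04141419418315481 [ 0.55377923 -0.14374539  0.02470794] [ 7.76571580e-01 -6.30029031e-01  1.32893460e-05 -3.21177771e-05] [ 0.03804132  0.62041274 -1.55907483]
```

View pics/o3.png

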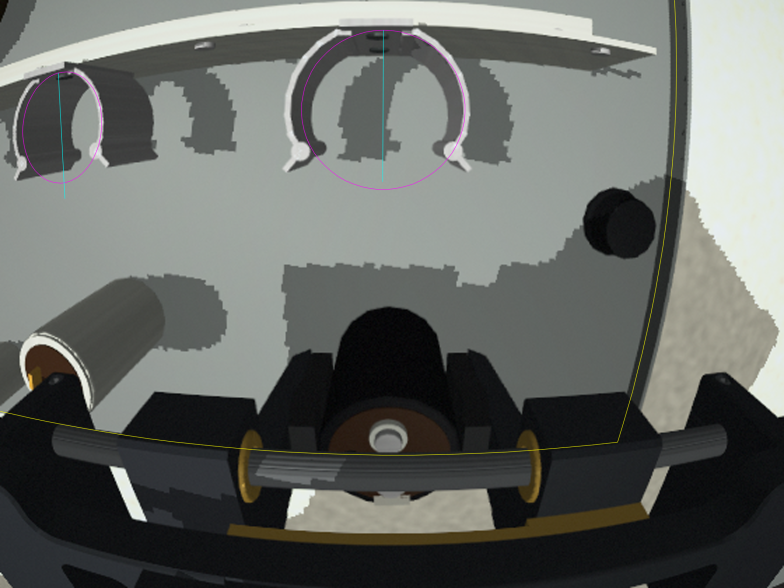

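View pics/t3.png

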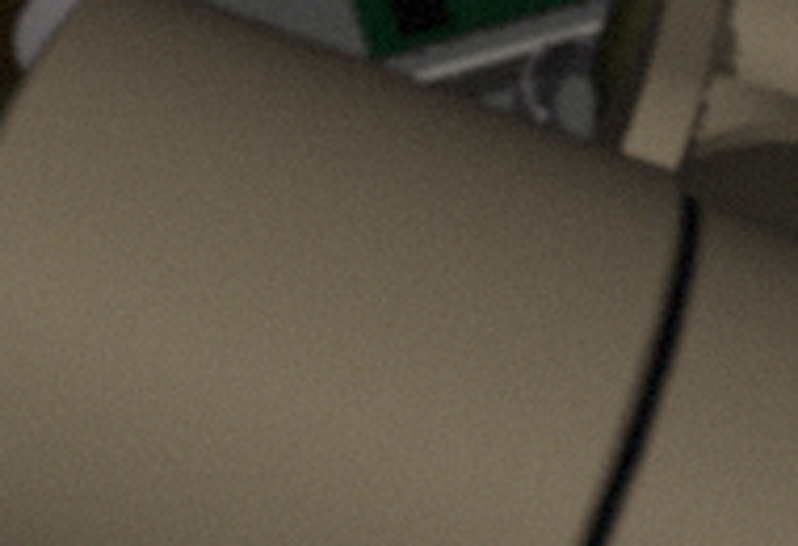

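The stripe at (393,497) is now directly opposite the rail. The large clip is centred at column 377 against the tool axis at 390, so it lies about 3.5 mm to -x of the tool. I'll slide there next.

```bash
python3 -m inch '[{"travel":[-0.35,-1,0],"delta_rot":[0,0,0],"fingers":0.4},{"travel":[-0.35,-2,0],"delta_rot":[0,0,0],"fingers":0.4},{"travel":[-0.35,-3,0],"delta_rot":[0,0,0],"fingers":0.4},{"travel":[-0.35,-4,0],"delta_rot":[0,0,0],"fingers":0.4},{"travel":[-0.35,-5,0],"delta_rot":[0,0,0],"fingers":0.4},{"travel":[-0.35,-5.4,0],"delta_rot":[0,0,0],"fingers":0.4},{"travel":[-0.35,-5.4,0],"delta_rot":[0,0,0],"fingers":0.4},{"travel":[-0.35,-5.4,0],"delta_rot":[0,0,0],"fingers":0.4}]' 20
python3 - <<'E'
from ov import *
from rig import robot
s=robot.get_state();print(s["grip_width"],s["position"],s["eef_rot"],s["force"])
c=robot.capture("wrist")
im=overlay(c["image"][:,:,::-1],c["K"],c["extrinsics"],(.6440,-.0187,.2019),[])
cv2.imwrite("pics/o4.png",cv2.resize(im,None,fx=.35,fy=.35,interpolation=cv2.INTER_AREA))
E
```

```text
clock: 7.8
position: [0.6057, -0.1293, 0.0247]
eef_rot: [0.776, -0.631, -0.0, -0.0]
force: [-0.4, -0.5, -0.8]
grip_width: 0.0416
0.04162923092620588 [ 0.60574991 -0.12932327  0.02473453] [ 7.75956731e-01 -6.30786136e-01 -5.16304823e-05 -1.82589552e-05] [-0.44846394 -0.51139592 -0.83870889]
```

View pics/o4.png

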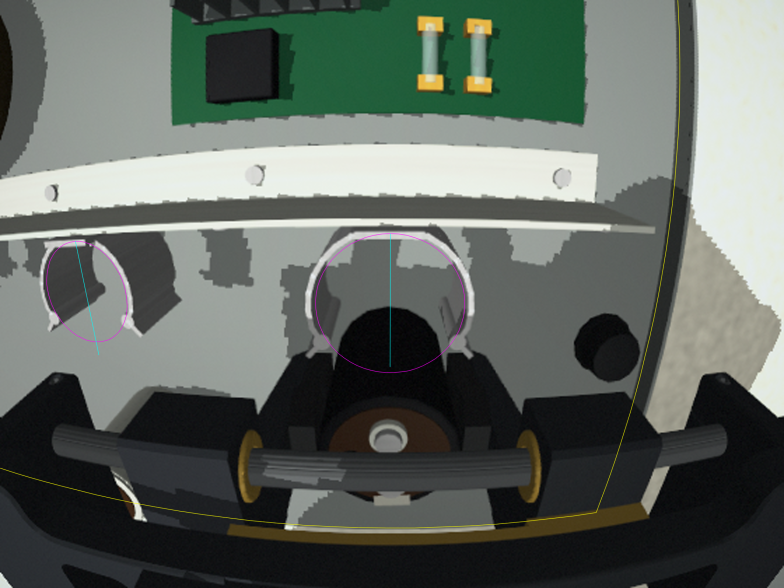

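Clip centre column is 390 and the can is at 389, so they are lined up. Next I release, back out, narrow the fingers and push from the front.

```bash
python3 -m inch '[{"travel":[0,0,0],"delta_rot":[0,0,0],"fingers":0.62},{"travel":[0,0,0],"delta_rot":[0,0,0],"fingers":0.62},{"travel":[0,1.5,0],"delta_rot":[0,0,0],"fingers":0.62},{"travel":[0,3,0],"delta_rot":[0,0,0],"fingers":0.62},{"travel":[0,4.5,0],"delta_rot":[0,0,0],"fingers":0.62},{"travel":[0,4.5,0],"delta_rot":[0,0,0],"fingers":0.12},{"travel":[0,4.5,0],"delta_rot":[0,0,0],"fingers":0.12},{"travel":[0,4.5,0],"delta_rot":[0,0,0],"fingers":0.12},{"travel":[0,4.5,0],"delta_rot":[0,0,0],"fingers":0.12},{"travel":[0,4.5,0],"delta_rot":[0,0,0],"fingers":0.12}]' 20
python3 - <<'E'
from ov import *
from rig import robot
s=robot.get_state();print(s["grip_width"],s["position"],s["force"])
c=robot.capture("wrist")
im=overlay(c["image"][:,:,::-1],c["K"],c["extrinsics"],(.6440,-.0187,.2019),[])
cv2.imwrite("pics/o5.png",cv2.resize(im,None,fx=.35,fy=.35,interpolation=cv2.INTER_AREA))
E
```

```text
clock: 9.1
position: [0.562, -0.1384, 0.0247]
eef_rot: [0.776, -0.631, 0.0, 0.0]
force: [-0.1, 1.2, -0.5]
grip_width: 0.0108
0.010804500272573766 [ 0.56196304 -0.13842246  0.02469833] [-0.11944843  1.15119852 -0.50433207]
```

View pics/o5.png

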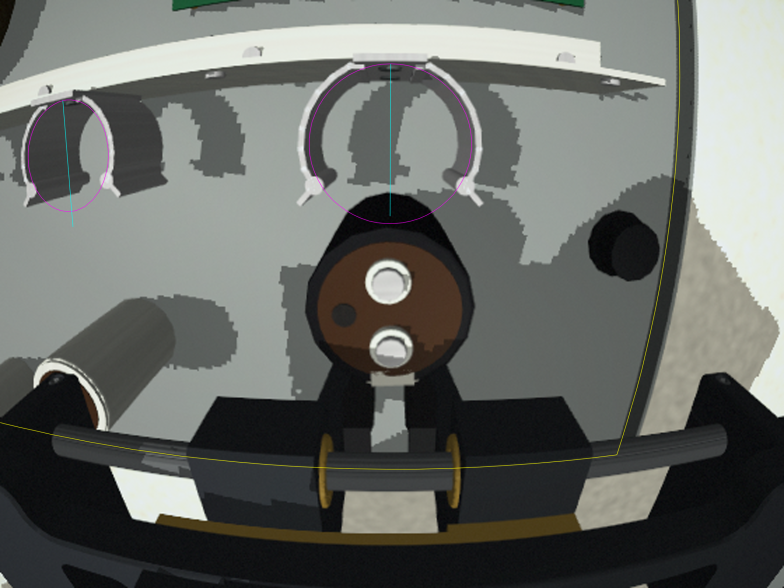

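The can stands in front of the mouth with its stripe straight out (393,379). Now I push.

```bash
python3 -m inch '[{"travel":[0,-0.7,0],"delta_rot":[0,0,0],"fingers":0.12},{"travel":[0,-1.3,0],"delta_rot":[0,0,0],"fingers":0.12},{"travel":[0,-1.8,0],"delta_rot":[0,0,0],"fingers":0.12},{"travel":[0,-2.3,0],"delta_rot":[0,0,0],"fingers":0.12},{"travel":[0,-2.8,0],"delta_rot":[0,0,0],"fingers":0.12},{"travel":[0,-3.2,0],"delta_rot":[0,0,0],"fingers":0.12},{"travel":[0,-3.6,0],"delta_rot":[0,0,0],"fingers":0.12},{"travel":[0,-4,0],"delta_rot":[0,0,0],"fingers":0.12},{"travel":[0,-4.3,0],"delta_rot":[0,0,0],"fingers":0.12},{"travel":[0,-4.6,0],"delta_rot":[0,0,0],"fingers":0.12},{"travel":[0,-4.9,0],"delta_rot":[0,0,0],"fingers":0.12},{"travel":[0,-5.1,0],"delta_rot":[0,0,0],"fingers":0.12},{"travel":[0,-5.1,0],"delta_rot":[0,0,0],"fingers":0.12}]' 20
python3 - <<'E'
from ov import *
from rig import robot
s=robot.get_state();print(s["grip_width"],s["position"],s["force"])
c=robot.capture("wrist")
im=overlay(c["image"][:,:,::-1],c["K"],c["extrinsics"],(.6440,-.0187,.2019),[])
cv2.imwrite("pics/o6.png",cv2.resize(im,None,fx=.35,fy=.35,interpolation=cv2.INTER_AREA))
E
```

```text
clock: 10.78
position: [0.6121, -0.128, 0.0247]
eef_rot: [0.776, -0.631, 0.0, -0.0]
force: [-0.2, -1.0, 0.1]
grip_width: 0.0106
0.01056002697905743 [ 0.61213431 -0.12799742  0.02472815] [-0.20248399 -0.95344279  0.06594174]
```

View pics/o6.png

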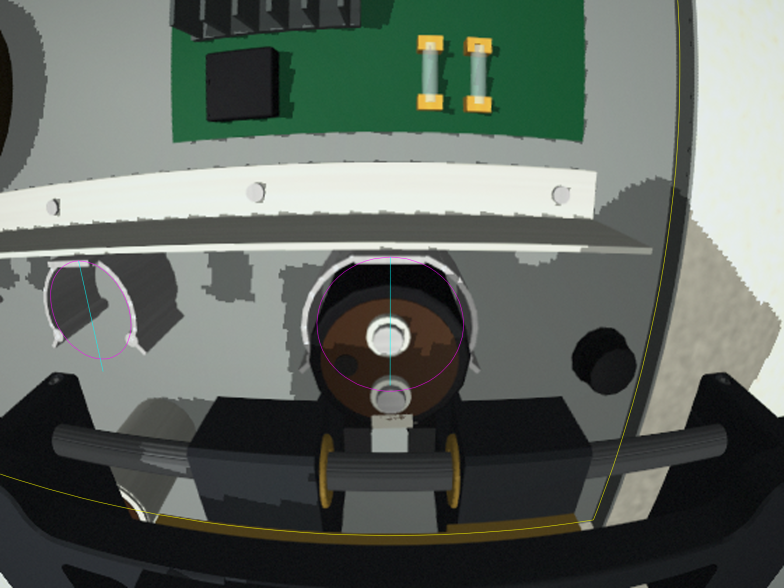

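The force has dropped to about zero and the can appears to be in the clip. A small further press will check that.

```bash
python3 -m inch '[{"travel":[0,-0.2,0],"delta_rot":[0,0,0],"fingers":0.12},{"travel":[0,-0.3,0],"delta_rot":[0,0,0],"fingers":0.12},{"travel":[0,-0.3,0],"delta_rot":[0,0,0],"fingers":0.12}]' 20
python3 - <<'E'
from rig import robot
s=robot.get_state();print(s["grip_width"],s["position"],s["force"])
E
```

```text
clock: 11.2
position: [0.614, -0.1275, 0.0247]
eef_rot: [0.776, -0.631, -0.001, 0.001]
force: [-4.6, -1.1, 1.2]
grip_width: 0.0106
0.01064141177733027 [ 0.61403464 -0.12752641  0.02466646] [-4.61974659 -1.095571    1.23236559]
```

```bash
python3 -m inch '[{"travel":[0,3,0],"delta_rot":[0,0,0],"fingers":0.12},{"travel":[0,6,0],"delta_rot":[0,0,0],"fingers":0.12},{"travel":[0,6,0],"delta_rot":[0,0,0],"fingers":0.12},{"travel":[0,6,-5],"delta_rot":[0,0,0],"fingers":0.12},{"travel":[0,6,-9],"delta_rot":[0,0,0],"fingers":0.4},{"travel":[-3,6,-9],"delta_rot":[0,0,0],"fingers":0.8},{"travel":[-7,5,-9],"delta_rot":[0,0,0],"fingers":0.8},{"travel":[-11.1,4.8,-9],"delta_rot":[0,0,0],"fingers":0.8},{"travel":[-11.1,4.8,-9],"delta_rot":[0,0,0],"fingers":0.8},{"travel":[-11.1,4.8,-9],"delta_rot":[0,0,0],"fingers":0.8}]' 20
python3 - <<'E'
from ov import *
from rig import robot
s=robot.get_state();print(s["grip_width"],s["position"],s["eef_rot"],s["force"])
c=robot.capture("wrist")
im=overlay(c["image"][:,:,::-1],c["K"],c["extrinsics"],(.6440,-.0187,.2019),[(.5441,-.0291,.0175,.06),(.492,.060,.014,.054)])
cv2.imwrite("pics/o7.png",cv2.resize(im,None,fx=.35,fy=.35,interpolation=cv2.INTER_AREA))
E
```

```text
clock: 12.45
position: [0.5459, -0.029, 0.1149]
eef_rot: [0.776, -0.631, 0.001, -0.0]
force: [-0.2, -0.3, 0.2]
grip_width: 0.0681
0.06809057644472058 [ 0.54594377 -0.02896599  0.11493431] [ 7.76090642e-01 -6.30621080e-01  5.72906421e-04 -2.03576579e-04] [-0.23137083 -0.32711876  0.22239866]
```

View pics/o7.png

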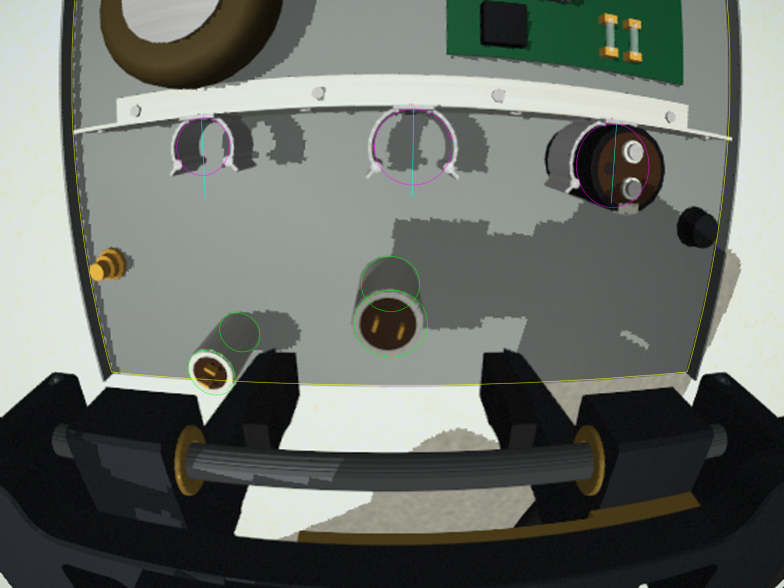

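The model matches the picture: the large can is home at (625,165). The medium can is at (389,323) and its clip at (412,147).

```bash
python3 -m inch '[{"travel":[0,0.2,4.5],"delta_rot":[0,0,0],"fingers":0.8},{"travel":[0,0.2,7],"delta_rot":[0,0,0],"fingers":0.8},{"travel":[0,0.2,9],"delta_rot":[0,0,0],"fingers":0.8},{"travel":[0,0.2,9],"delta_rot":[0,0,0],"fingers":0.8},{"travel":[0,0.2,9],"delta_rot":[0,0,0],"fingers":0.34},{"travel":[0,0.2,9],"delta_rot":[0,0,0],"fingers":0.34},{"travel":[0,0.2,9],"delta_rot":[0,0,0],"fingers":0.34},{"travel":[0,0.2,9],"delta_rot":[0,0,0],"fingers":0.34},{"travel":[0,0.2,9],"delta_rot":[0,0,0],"fingers":0.34},{"travel":[0.3,-0.8,9],"delta_rot":[0,0,0],"fingers":0.34},{"travel":[0.6,-1.8,9],"delta_rot":[0,0,0],"fingers":0.34},{"travel":[0.9,-2.8,9],"delta_rot":[0,0,0],"fingers":0.34},{"travel":[1.0,-3.8,9],"delta_rot":[0,0,0],"fingers":0.34},{"travel":[1.0,-4.4,9],"delta_rot":[0,0,0],"fingers":0.34},{"travel":[1.0,-4.4,9],"delta_rot":[0,0,0],"fingers":0.34},{"travel":[1.0,-4.4,9],"delta_rot":[0,0,0],"fingers":0.34}]' 15
python3 - <<'E'
from ov import *
from rig import robot
s=robot.get_state();print(s["grip_width"],s["position"],s["eef_rot"],s["force"])
c=robot.capture("wrist")
im=overlay(c["image"][:,:,::-1],c["K"],c["extrinsics"],(.6440,-.0187,.2019),[])
cv2.imwrite("pics/o8.png",cv2.resize(im,None,fx=.35,fy=.35,interpolation=cv2.INTER_AREA))
E
```

```text
clock: 14.5
position: [0.591, -0.0295, 0.0251]
eef_rot: [0.776, -0.631, 0.001, -0.001]
force: [2.9, 0.2, 4.2]
grip_width: 0.0346
0.034649445201575535 [ 0.59104195 -0.02948169  0.02512768] [ 7.76006395e-01 -6.30724121e-01  9.17056247e-04 -5.62747124e-04] [2.92675673 0.21894232 4.23189733]
```

View pics/o8.png

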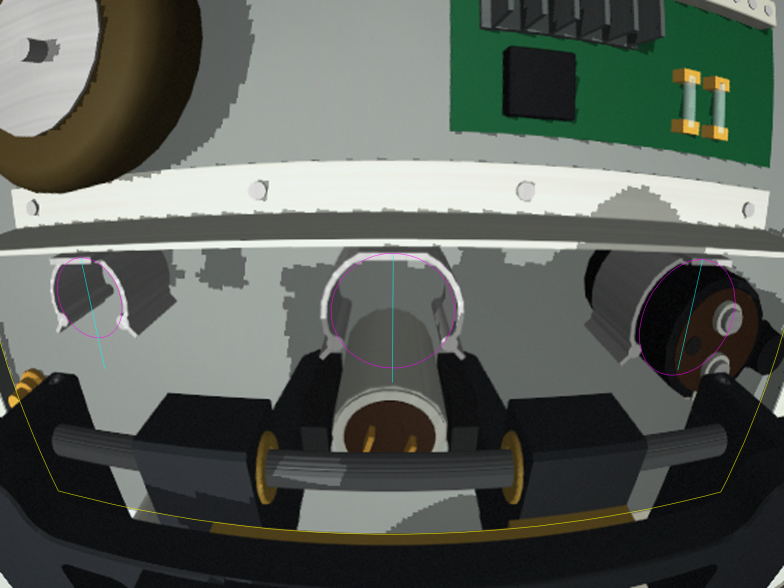

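Clip pins at 333 and 449 put its centre at 391, and the can is at 390, so they are lined up. I'll release, back out, narrow and push.

```bash
python3 -m inch '[{"travel":[0,0,0],"delta_rot":[0,0,0],"fingers":0.55},{"travel":[0,0,0],"delta_rot":[0,0,0],"fingers":0.55},{"travel":[0,1.3,0],"delta_rot":[0,0,0],"fingers":0.55},{"travel":[0,2.6,0],"delta_rot":[0,0,0],"fingers":0.55},{"travel":[0,4,0],"delta_rot":[0,0,0],"fingers":0.55},{"travel":[0,4,0],"delta_rot":[0,0,0],"fingers":0.12},{"travel":[0,4,0],"delta_rot":[0,0,0],"fingers":0.12},{"travel":[0,4,0],"delta_rot":[0,0,0],"fingers":0.12},{"travel":[0,4,0],"delta_rot":[0,0,0],"fingers":0.12},{"travel":[0,4,0],"delta_rot":[0,0,0],"fingers":0.12}]' 20
python3 - <<'E'
from ov import *
from rig import robot
s=robot.get_state();print(s["grip_width"],s["position"],s["force"])
c=robot.capture("wrist")
im=overlay(c["image"][:,:,::-1],c["K"],c["extrinsics"],(.6440,-.0187,.2019),[])
cv2.imwrite("pics/o9.png",cv2.resize(im,None,fx=.35,fy=.35,interpolation=cv2.INTER_AREA))
E
```

```text
clock: 15.8
position: [0.5511, -0.0375, 0.0247]
eef_rot: [0.776, -0.631, -0.0, -0.0]
force: [0.0, 0.4, 0.5]
grip_width: 0.0105
0.010491758732695835 [ 0.5510659  -0.03749334  0.02469879] [0.04794109 0.41715162 0.5404923 ]
```

View pics/o9.png

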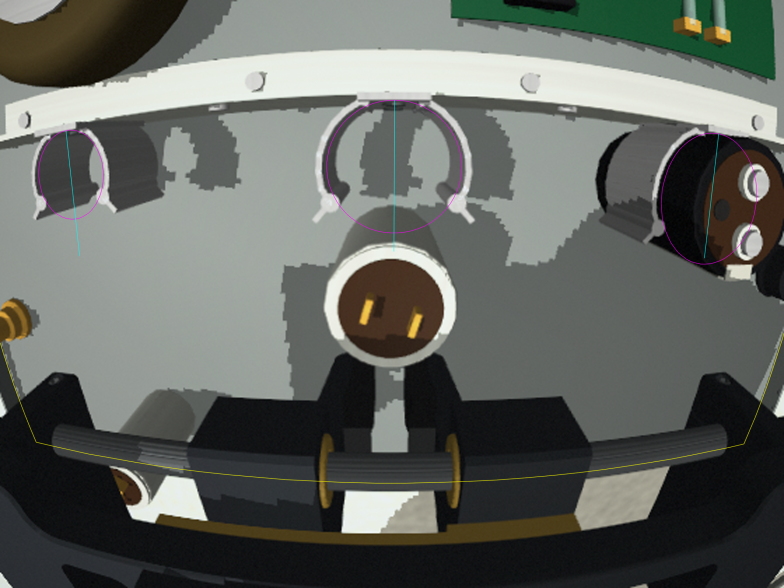

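```bash
python3 -m inch '[{"travel":[0,-0.7,0],"delta_rot":[0,0,0],"fingers":0.12},{"travel":[0,-1.3,0],"delta_rot":[0,0,0],"fingers":0.12},{"travel":[0,-1.8,0],"delta_rot":[0,0,0],"fingers":0.12},{"travel":[0,-2.3,0],"delta_rot":[0,0,0],"fingers":0.12},{"travel":[0,-2.8,0],"delta_rot":[0,0,0],"fingers":0.12},{"travel":[0,-3.2,0],"delta_rot":[0,0,0],"fingers":0.12},{"travel":[0,-3.6,0],"delta_rot":[0,0,0],"fingers":0.12},{"travel":[0,-3.9,0],"delta_rot":[0,0,0],"fingers":0.12},{"travel":[0,-4.2,0],"delta_rot":[0,0,0],"fingers":0.12},{"travel":[0,-4.5,0],"delta_rot":[0,0,0],"fingers":0.12},{"travel":[0,-4.8,0],"delta_rot":[0,0,0],"fingers":0.12},{"travel":[0,-5.0,0],"delta_rot":[0,0,0],"fingers":0.12},{"travel":[0,-5.0,0],"delta_rot":[0,0,0],"fingers":0.12}]' 20
python3 - <<'E'
from ov import *
from rig import robot
s=robot.get_state();print(s["grip_width"],s["position"],s["force"])
c=robot.capture("wrist")
im=overlay(c["image"][:,:,::-1],c["K"],c["extrinsics"],(.6440,-.0187,.2019),[])
cv2.imwrite("pics/o10.png",cv2.resize(im,None,fx=.35,fy=.35,interpolation=cv2.INTER_AREA))
E
```

```text
clock: 17.48
position: [0.6002, -0.0272, 0.0247]
eef_rot: [0.776, -0.631, 0.0, -0.0]
force: [-0.4, 0.1, 0.9]
grip_width: 0.0107
0.010682726105870564 [ 0.60024206 -0.02723995  0.02473608] [-0.35833621  0.08687825  0.90424729]
```

View pics/o10.png

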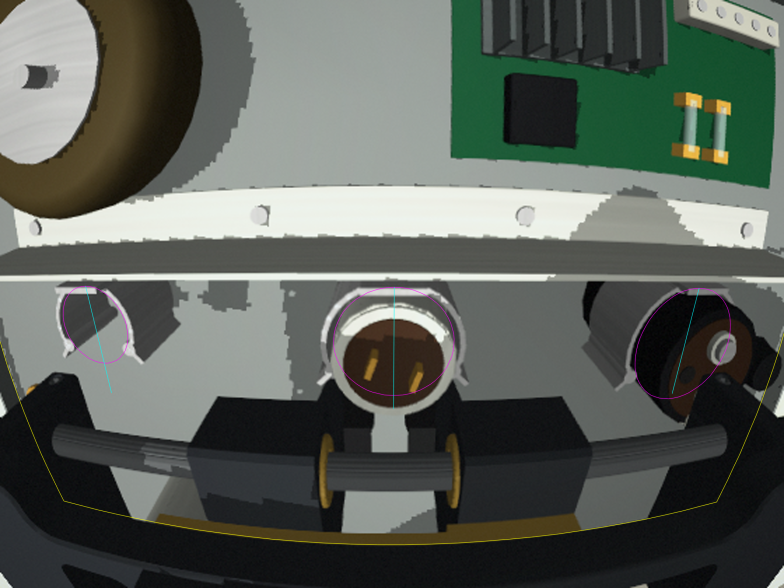

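Snapped in, with the force near zero and the pins in front of the can. I'll confirm with a 2.5 mm nudge, then back out and go over the small can.

```bash
python3 -m inch '[{"travel":[0,-0.15,0],"delta_rot":[0,0,0],"fingers":0.12},{"travel":[0,-0.25,0],"delta_rot":[0,0,0],"fingers":0.12},{"travel":[0,-0.25,0],"delta_rot":[0,0,0],"fingers":0.12}]' 20
python3 - <<'E'
from rig import robot;import numpy as np
s=robot.get_state();p=s["position"];print(p,s["force"])
a,b=s["eef_rot"][:2];X=np.array([a*a-b*b,2*a*b]);Y=np.array([2*a*b,b*b-a*a])
d=np.array([.492,.060])-p[:2];print("small rel cm",d@X*100,d@Y*100,(p[2]-.0247)*100)
E
```

```text
clock: 17.9
position: [0.6006, -0.027, 0.0246]
eef_rot: [0.776, -0.631, -0.002, 0.002]
force: [-9.6, -2.9, 4.7]
grip_width: 0.011
[ 0.60061871 -0.02701319  0.02462124] [-9.58258444 -2.94677405  4.74908669]
small rel cm -10.738797902122325 8.852647745669337 -0.007876282296455372
```

```bash
python3 -m inch '[{"travel":[0,3,0],"delta_rot":[0,0,0],"fingers":0.12},{"travel":[0,6,0],"delta_rot":[0,0,0],"fingers":0.12},{"travel":[0,6,0],"delta_rot":[0,0,0],"fingers":0.12},{"travel":[0,6,-5],"delta_rot":[0,0,0],"fingers":0.12},{"travel":[0,6,-9],"delta_rot":[0,0,0],"fingers":0.4},{"travel":[-4,7,-9],"delta_rot":[0,0,0],"fingers":0.7},{"travel":[-8,8,-9],"delta_rot":[0,0,0],"fingers":0.7},{"travel":[-10.7,9,-9],"delta_rot":[0,0,0],"fingers":0.7},{"travel":[-10.7,9,-9],"delta_rot":[0,0,0],"fingers":0.7},{"travel":[-10.7,9,-9],"delta_rot":[0,0,0],"fingers":0.7}]' 20
python3 - <<'E'
from ov import *
from rig import robot
s=robot.get_state();p=s["position"];print(s["grip_width"],p,s["force"])
a,b=s["eef_rot"][:2];X=np.array([a*a-b*b,2*a*b]);Y=np.array([2*a*b,b*b-a*a])
d=np.array([.492,.060])-p[:2];print("small rel cm",d@X*100,d@Y*100,(p[2]-.0247)*100)
c=robot.capture("wrist")
im=overlay(c["image"][:,:,::-1],c["K"],c["extrinsics"],(.6440,-.0187,.2019),[(.492,.060,.014,.054)])
cv2.imwrite("pics/o11.png",cv2.resize(im,None,fx=.35,fy=.35,interpolation=cv2.INTER_AREA))
E
```

```text
clock: 19.15
position: [0.4936, 0.059, 0.115]
eef_rot: [0.776, -0.631, 0.001, -0.0]
force: [-0.4, 0.2, 0.5]
grip_width: 0.0612
0.06115642822103677 [0.49364439 0.05904444 0.11497813] [-0.39978764  0.15974777  0.50996461]
small rel cm -0.12713353948443037 0.14145063144598524 9.027813266821205
```

View pics/o11.png

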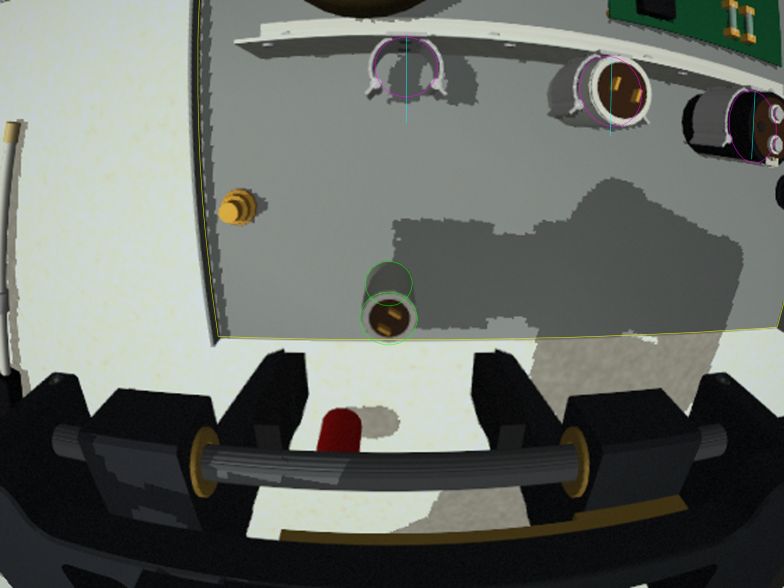

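The small can is at (389,318), matching the model. The red look-alike at (340,430) is behind and clear.

```bash
python3 -m inch '[{"travel":[-0.1,0.15,4.5],"delta_rot":[0,0,0],"fingers":0.7},{"travel":[-0.1,0.15,7.5],"delta_rot":[0,0,0],"fingers":0.7},{"travel":[-0.1,0.15,9.5],"delta_rot":[0,0,0],"fingers":0.7},{"travel":[-0.1,0.15,9.5],"delta_rot":[0,0,0],"fingers":0.7},{"travel":[-0.1,0.15,9.5],"delta_rot":[0,0,0],"fingers":0.27},{"travel":[-0.1,0.15,9.5],"delta_rot":[0,0,0],"fingers":0.27},{"travel":[-0.1,0.15,9.5],"delta_rot":[0,0,0],"fingers":0.27},{"travel":[-0.1,0.15,9.5],"delta_rot":[0,0,0],"fingers":0.27},{"travel":[-0.1,0.15,9.5],"delta_rot":[0,0,0],"fingers":0.27},{"travel":[0.1,-1,9.5],"delta_rot":[0,0,0],"fingers":0.27},{"travel":[0.3,-2.5,9.5],"delta_rot":[0,0,0],"fingers":0.27},{"travel":[0.4,-4,9.5],"delta_rot":[0,0,0],"fingers":0.27},{"travel":[0.5,-5.5,9.5],"delta_rot":[0,0,0],"fingers":0.27},{"travel":[0.6,-7,9.5],"delta_rot":[0,0,0],"fingers":0.27},{"travel":[0.7,-8,9.5],"delta_rot":[0,0,0],"fingers":0.27},{"travel":[0.7,-8.6,9.5],"delta_rot":[0,0,0],"fingers":0.27},{"travel":[0.7,-8.6,9.5],"delta_rot":[0,0,0],"fingers":0.27}]' 10
python3 - <<'E'
from ov import *
from rig import robot
s=robot.get_state();print(s["grip_width"],s["position"],s["eef_rot"],s["force"])
c=robot.capture("wrist")
im=overlay(c["image"][:,:,::-1],c["K"],c["extrinsics"],(.6440,-.0187,.2019),[])
cv2.imwrite("pics/o12.png",cv2.resize(im,None,fx=.35,fy=.35,interpolation=cv2.INTER_AREA))
E
```

```text
clock: 21.32
position: [0.5787, 0.0703, 0.0201]
eef_rot: [0.776, -0.631, 0.001, -0.0]
force: [0.7, 1.0, 4.2]
grip_width: 0.0275
0.02753731242688524 [0.57873579 0.07029415 0.02012362] [ 7.76020461e-01 -6.30707341e-01  5.49887785e-04 -4.38224271e-04] [0.67406514 1.0208651  4.24693144]
```

View pics/o12.png

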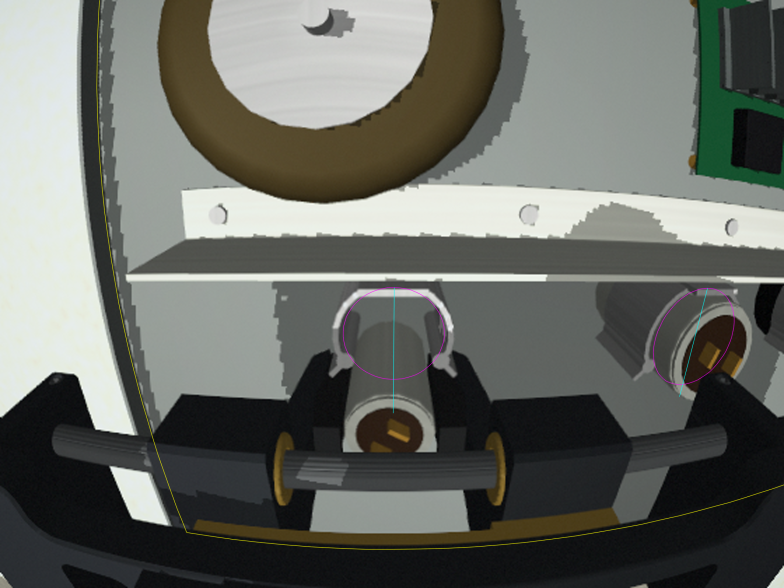

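```bash
python3 -m inch '[{"travel":[0.07,0,0],"delta_rot":[0,0,0],"fingers":0.27},{"travel":[0.07,0,0],"delta_rot":[0,0,0],"fingers":0.27},{"travel":[0.07,0,0],"delta_rot":[0,0,0],"fingers":0.46},{"travel":[0.07,0,0],"delta_rot":[0,0,0],"fingers":0.46},{"travel":[0.07,1.2,0],"delta_rot":[0,0,0],"fingers":0.46},{"travel":[0.07,2.4,0],"delta_rot":[0,0,0],"fingers":0.46},{"travel":[0.07,3.5,0],"delta_rot":[0,0,0],"fingers":0.46},{"travel":[0.07,3.5,0],"delta_rot":[0,0,0],"fingers":0.07},{"travel":[0.07,3.5,0],"delta_rot":[0,0,0],"fingers":0.07},{"travel":[0.07,3.5,0],"delta_rot":[0,0,0],"fingers":0.07},{"travel":[0.07,3.5,0],"delta_rot":[0,0,0],"fingers":0.07},{"travel":[0.07,3.5,0],"delta_rot":[0,0,0],"fingers":0.07}]' 20
python3 - <<'E'
from ov import *
from rig import robot
s=robot.get_state();print(s["grip_width"],s["position"],s["force"])
c=robot.capture("wrist")
im=overlay(c["image"][:,:,::-1],c["K"],c["extrinsics"],(.6440,-.0187,.2019),[])
cv2.imwrite("pics/o13.png",cv2.resize(im,None,fx=.35,fy=.35,interpolation=cv2.INTER_AREA))
E
```

```text
clock: 22.88
position: [0.544, 0.0624, 0.0197]
eef_rot: [0.776, -0.631, 0.0, -0.0]
force: [0.3, 0.1, -0.2]
grip_width: 0.0062
0.006161466368540354 [0.54402272 0.06240334 0.01971212] [ 0.32897206  0.05905806 -0.16668602]
```

View pics/o13.png

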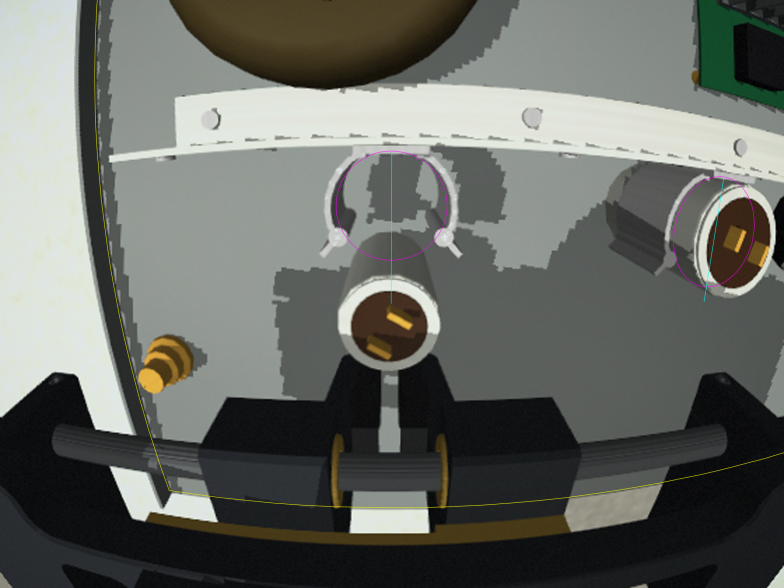

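The clip centre at 391 and the can at 389 are lined up, and the pulley (160,365) is clear. Pushing.

```bash
python3 -m inch '[{"travel":[0,-0.7,0],"delta_rot":[0,0,0],"fingers":0.07},{"travel":[0,-1.2,0],"delta_rot":[0,0,0],"fingers":0.07},{"travel":[0,-1.6,0],"delta_rot":[0,0,0],"fingers":0.07},{"travel":[0,-2,0],"delta_rot":[0,0,0],"fingers":0.07},{"travel":[0,-2.4,0],"delta_rot":[0,0,0],"fingers":0.07},{"travel":[0,-2.8,0],"delta_rot":[0,0,0],"fingers":0.07},{"travel":[0,-3.1,0],"delta_rot":[0,0,0],"fingers":0.07},{"travel":[0,-3.4,0],"delta_rot":[0,0,0],"fingers":0.07},{"travel":[0,-3.7,0],"delta_rot":[0,0,0],"fingers":0.07},{"travel":[0,-3.9,0],"delta_rot":[0,0,0],"fingers":0.07},{"travel":[0,-4.1,0],"delta_rot":[0,0,0],"fingers":0.07},{"travel":[0,-4.3,0],"delta_rot":[0,0,0],"fingers":0.07},{"travel":[0,-4.3,0],"delta_rot":[0,0,0],"fingers":0.07}]' 20
python3 - <<'E'
from ov import *
from rig import robot
s=robot.get_state();print(s["grip_width"],s["position"],s["force"])
c=robot.capture("wrist")
im=overlay(c["image"][:,:,::-1],c["K"],c["extrinsics"],(.6440,-.0187,.2019),[])
cv2.imwrite("pics/o14.png",cv2.resize(im,None,fx=.35,fy=.35,interpolation=cv2.INTER_AREA))
E
```

```text
clock: 24.55
position: [0.5865, 0.0713, 0.0198]
eef_rot: [0.776, -0.631, 0.0, -0.0]
force: [0.7, 0.0, -0.3]
grip_width: 0.006
0.006003609216529488 [0.58650128 0.07125187 0.01979515] [ 0.69501006  0.01694734 -0.30893526]
```

View pics/o14.png

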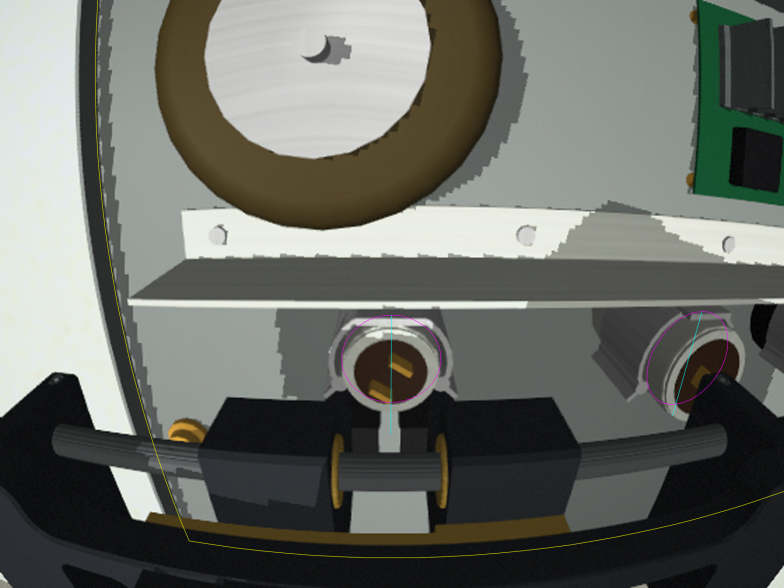

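Snapped in. I'll nudge slightly, then back out, rise, and inspect all three.

```bash
python3 -m inch '[{"travel":[0,-0.15,0],"delta_rot":[0,0,0],"fingers":0.07},{"travel":[0,-0.15,0],"delta_rot":[0,0,0],"fingers":0.07}]' 20
python3 -m inch '[{"travel":[0,3,0],"delta_rot":[0,0,0],"fingers":0.07},{"travel":[0,6,0],"delta_rot":[0,0,0],"fingers":0.07},{"travel":[0,6,0],"delta_rot":[0,0,0],"fingers":0.07},{"travel":[0,6,-5],"delta_rot":[0,0,0],"fingers":0.07},{"travel":[4,6,-10],"delta_rot":[0,0,0],"fingers":0.3},{"travel":[10,6,-15],"delta_rot":[0,0,0],"fingers":0.3},{"travel":[10,6,-15],"delta_rot":[0,0,0],"fingers":0.3},{"travel":[10,6,-15],"delta_rot":[0,0,0],"fingers":0.3},{"travel":[10,6,-15],"delta_rot":[0,0,0],"fingers":0.3}]' 20
python3 - <<'E'
from ov import *
from rig import robot
s=robot.get_state();print(s["grip_width"],s["position"],s["force"])
c=robot.capture("wrist")
x0,y0,t=.6440,-.0187,.2019;ex=np.array([np.cos(t),np.sin(t)]);ey=np.array([-ex[1],ex[0]])
cans=[]
for y,r,h in((-.1,.021,.066),(0,.0175,.06),(.1,.014,.054)):
    q=np.array([x0,y0])-r*ex+y*ey;cans.append((q[0],q[1],r,h))
im=overlay(c["image"][:,:,::-1],c["K"],c["extrinsics"],(x0,y0,t),cans)
cv2.imwrite("pics/o15.png",cv2.resize(im,None,fx=.35,fy=.35,interpolation=cv2.INTER_AREA))
c=robot.capture("scene");cv2.imwrite("pics/s15.png",cv2.resize(c["image"][:,:,::-1][120:390,130:430],None,fx=2.2,fy=2.2,interpolation=cv2.INTER_CUBIC))
E
```

```text
clock: 24.85
position: [0.587, 0.0714, 0.0197]
eef_rot: [0.776, -0.631, -0.001, 0.0]
force: [-3.6, -1.2, 1.5]
grip_width: 0.0062
clock: 25.98
position: [0.5486, -0.0374, 0.1683]
eef_rot: [0.776, -0.63, -0.001, 0.0]
force: [-0.9, -0.0, -1.3]
grip_width: 0.0268
0.02675022299329896 [ 0.5486302  -0.03739456  0.16825026] [-0.94436015 -0.02387406 -1.26809174]
```

View pics/o15.png

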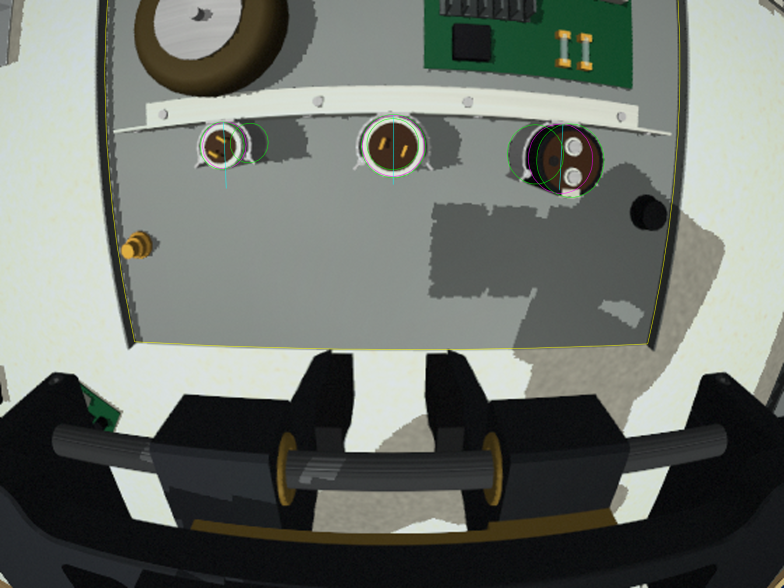

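View pics/s15.png

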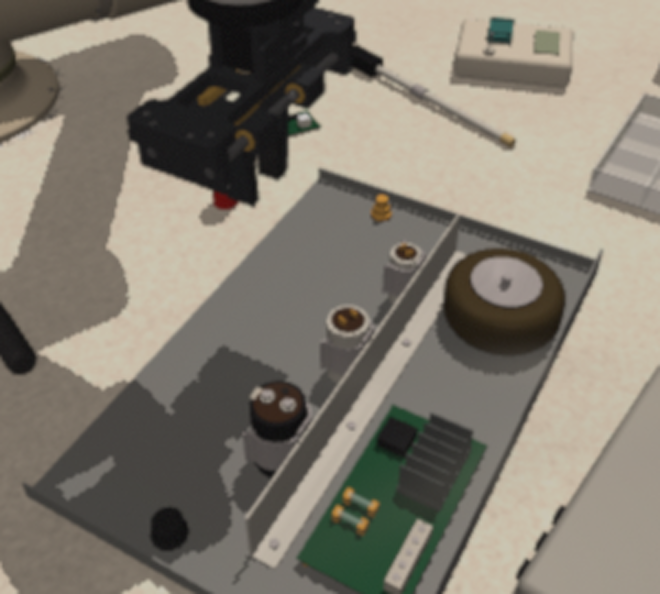

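In the wrist overlay, each can's rim lies within about 1 to 2 px of the predicted home circle. All three are upright, the stripe is at (571,192) pointing out, the bystanders are undisturbed, and the arm is clear. Handing in.

Run:
```python
from rig import robot
print(robot.finish_job())
```

```text
the job is handed in; nothing more can be done
None
```

All three cans are home in their own clips, and I handed the job in at about 26 s. The hand-in reports no verdict.

**What I did:** I gripped the large can and turned it in place by about 70°, so its stripe faces straight out from the rail. Then I slid each can, upright on the floor, to the mouth of its clip. From there I released it, backed out, and pushed it in from the front with nearly closed fingers until the clip gave way.

**Last checks:**
- **Seating:** after each snap the push force fell to about zero. A small further nudge met firm resistance of 4 to 10 N.
- **Position:** in the final wrist picture every can sits on its predicted home circle to about 1–2 mm and looks upright. The calibration itself is only good to about 2 mm.
- **Stripe:** it points straight out to within roughly 10°.
- **Other things:** the pulley, knob and circuit board looked undisturbed in the final pictures, as did what showed of the screwdriver and tone arm. The red look-alike was not touched, and the gripper ended clear of everything.

**One disagreement:** the first chassis position from the top camera was about 3–5 mm off along the rail compared with the wrist camera. I used the wrist camera for all the alignment. No check failed.

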